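# Set the bench regulator to its mark and pull the knob out to lock

## Robot

A 6-joint arm with a two-finger parallel gripper is mounted at the origin on a cart in front of the work surface, level with it; the furniture and walls round the work are solid. World frame = base frame: x ahead of the robot, y to its left, z up, the work surface at z = 0. Lengths are in mm, angles in degrees, forces in N, time in s.
With the tool pointing down it reaches from about 300 to 850 mm from the base axis. Payload 4.2 kg.
Tool frame: the origin (TCP) lies between the finger pads; the fingertips stand 22 mm ahead of it and the grasp point (between the pads) lies 3 mm ahead of it; z points along the fingers, y is the direction in which the jaws open and shut (so a half turn about z gives the same grasp; the last joint's range is limited). The gripper opens to 91 mm and grips with 3 to 60 N. Pads are 32 mm wide; open, the fingers measure 118 mm over their backs; the gripper's body (76 mm by 178 mm) begins 60 mm behind the grasp point.
Start: joints at [-72.708, 18.312, 89.639, -0, 72.044, -1.146], TCP at [181.861, -545.498, 235.976] pointing down, gripper open.
Joint ranges: [-177.97, 177.97], [-48.28, 115.42], [12.27, 149.76], [-77.06, 257.06], [2.81, 150.46], [-146.56, 146.56]. Speed limits (degrees/s): [147.25, 147.25, 180, 180, 180, 180].

## Interface

Orientations are given as [roll, pitch, yaw] about the fixed x, y, z axes, in that order (R = Rz(yaw) Ry(pitch) Rx(roll)).
In Python, from workcell import * gives the robot as it stands.
- The arm moves only by the shell command python3 -m jog 'ROWS' [OPENING] [FORCE]. ROWS is text: rows parted by semicolons, each of 6 numbers parted by spaces: the shift along the tool's x, y, z in units of 0.5 m (1.0 is 0.5 m), then the turn, a rotation vector about the tool's x, y, z in units of pi/2 rad (1.0 is pi/2 rad). A call has 1 to 20 rows; each row is the pose to reach, as a shift and turn from the pose measured when the call began, along the tool's axes at that moment; what a row does not reach only later rows make up. A row lasts 1/12 s, in which the tool goes at most 41.7 mm and 7.16 degrees, less where a joint would pass 70% of its speed; a pose out of reach is approached as far as the arm can. A call with a number of a shift or a turn outside -1 to 1 is refused whole. A call with a gripper value outside its range is refused whole. OPENING is the opening, from -1 (shut) to 1 (fully open), set as the call begins (- or left out, the last holds). The fingers move at their own pace and stop on an object; FORCE is the grip in N (left out, the last holds). Time passes only in rows, so rows that repeat a pose let the fingers close. It gives the time, the measured TCP pose, the force and the opening at its end, in the units of the state.
- state(): the state, without advancing time (a new reading comes with each control period).
- grab_frame(name): name is "side" or "top"; returns the picture (400x640x3 uint8, red, green, blue); there is no depth.
- calibration(name): a dict with "mtx" (3x3 intrinsics, pixels), "rvec" (rotation vector, rad) and "tvec" (3), from world to camera coordinates, as OpenCV has them. Camera axes: x right, y down, z forward; pixel columns grow to the right and rows downward; lengths in mm; the calibration is good to about 2 mm. A picture is of the moment at which its call begins. calibration takes no time and is no camera call.
- job_done(): hands the job in, once; it reports no verdict.
Trained networks look in the newest picture that a camera, given by its name, has taken for a name from the list of things; names that differ only in an ending like _2 or _b are one class to them, and where a whole thing is asked for, a point or a joint stands for the part that bears it (a point fixed in the world has none). Each returns a list of dicts, best first, with "confidence" (0 to 1); they miss things now and then, are a little off and sometimes report something else, mostly with a low value. They report only what shows in the picture. A call takes as long as a camera call.
- spot_in(query, camera): "rect" ([left, top, right, bottom] in pixels, round what is visible of it).
- tip_of(query, camera): "location" ([column, row] in pixels: a listed point, or the origin of a listed thing).
The state is a dict: "time_s": time; "qpos": joint angles; "qvel": joint speeds; "effort": joint torques, N m; "ee_pos": TCP position; "ee_rot": TCP orientation; "force": force on the tool from outside, world axes, zero at the start; "torque": the same for the moment, N m; "gripper_width": finger opening in mm.
Only numpy, scipy, OpenCV 4.12 (cv2) and the standard library are available. Lean on these libraries where they do the work, as an engineer would, in place of code of your own. Each camera call takes 0.05 s, during which the arm holds its last target. There are 200 camera calls.

## Task

Turn the black knob on top of the bench regulator clockwise (seen from above) until its pointer is at the raised mark on the plate, then pull it straight up until its stem is fully out and locked, and let go of it. The hidden catch lies a little past the mark, so from there ease the knob on clockwise under a gentle upward pull until you feel it come free, and never haul on a knob that will not rise. Leave the jars and the bottle alone.

Things in the scene. Friction and masses are not known exactly. Their poses are not given: they have to be found in the camera images.
- regulator: Bench gas regulator, fixed to the bench: steel foot 110 x 120 x 10 mm, round aluminium bell (radius 46 mm, 57 mm high), round gauge on its front, a brass hose barb each side (out to 74 mm). Origin on the knob's upright axis at bench height; its -x axis points out through the gauge (roughly to the robot), z up.
- knob_grip (a point): Middle of the black knob's upright finger bar, on the knob's axis; 92 mm above the bench while down, turns and rises with the knob. Bar 44 long x 16 wide mm, from 71 to 105 mm high, on a disc of radius 23 mm. Site x lies along the bar; -x points along the pointer: the side with a small nib on the disc (reaching 32 mm) and a white line. Grip the bar across its 16 mm from above.
- index_mark (a point): Top of the one raised rib (14 x 4 mm, 4 mm high) on the round plate (radius 50 mm, top 61 mm high) under the knob; 42 mm from the axis, 65 mm high. Site -x points outward along the rib; the pointer is at the mark when it agrees with knob_grip's -x. The hidden catch lies 0.08 to 0.34 rad clockwise past it, unknown, about 0.07 rad wide; elsewhere a stop holds the stem in after 1 mm.
- dial (a joint): Angle of the knob, rad, counter-clockwise from above positive; 0 when the pointer is in line with the regulator's -x axis; range -0.8 to 1.5. It starts 0.35 to 1.15 rad counter-clockwise of the mark. Friction 0.05 N m; stays where left. With the stem more than about 1 mm out in the catch, the knob turns no further than the catch's width.
- stem (a joint): How far the stem is out, m: 0 fully in, 0.010 fully out and locked. Sliding friction 2.5 N; it stays where it is left.
- knob (a joint): How far the knob is drawn up on the stem against its spring, m: 1 N per mm. The knob's rise is stem + knob. Blocked, a 7.5 mm lift pulls with about 6.5 to 7.5 N; in the catch the stem then rises 2 to 5 mm by itself and the pull drops to about 3 to 4 N. To bring the stem fully out lift the knob 14 to 17 mm in all. A pull over 12 N (0.012 m) does damage.
- squat_jar: Squat white jar with white lid, 71 mm across, 70 mm high, standing behind the regulator; origin at the centre of its underside.
- small_bottle: White bottle with a red cap, 60 mm across, 130 mm high, standing to the right; origin at the centre of its underside.
- low_jar: Low white jar with a translucent lid, 70 mm across, 66 mm high, standing near the front edge to the right; origin at the centre of its underside.

How it is judged:
By the outcome, as a careful person would: the job done as asked, in the order asked, and still so for the second after the job is handed in, with the robot touching nothing.
It also fails if it takes over 48 s, if anything falls off the work surface, if the arm or the gripper's body presses on something with over 40 N, if the wrist force passes 120 N, or if a joint passes its speed limit or range.

## Working session

There is one attempt and no reset: what is moved stays moved. The work goes in short steps, Python scripts to look and compute and a shell command to move; the robot and the scene stay as the last step left them, time stands still between calls to the robot, and variables do not carry over. Pictures are saved under pics/ and viewed, about 8 in all and at most 12, crops included, and the job is handed in when it is done.

```bash
mkdir -p pics; cat > h.py <<'E'
from workcell import *
import numpy as np, cv2
from scipy.spatial.transform import Rotation as R
def ray(cam,px):
    c=calibration(cam);K=np.array(c["mtx"],float);Rm=cv2.Rodrigues(np.array(c["rvec"],float))[0];t=np.array(c["tvec"],float).ravel()
    d=Rm.T@np.linalg.inv(K)@np.array([px[0],px[1],1.]);return -Rm.T@t,d
def onz(cam,px,z):
    o,d=ray(cam,px);return o+d*(z-o[2])/d[2]
def proj(cam,p):
    c=calibration(cam);return cv2.projectPoints(np.array(p,float).reshape(-1,3),np.array(c["rvec"],float),np.array(c["tvec"],float),np.array(c["mtx"],float),None)[0].reshape(-1,2)
def save(n,im): cv2.imwrite("pics/"+n+".png",im[...,::-1])
E
python3 - <<'E'
from h import *
for cam in("top","side"):
    save(cam+"0",grab_frame(cam))
    print(cam,ray(cam,(320,200)))
    for q,z in(("knob_grip",92),("index_mark",65),("regulator",0),("squat_jar",0),("small_bottle",0),("low_jar",0)):
        for r in tip_of(q,cam)[:2]: print(q,r,onz(cam,r["location"],z).round(1))
s=state();print(s["time_s"],s["ee_pos"],s["ee_rot"],s["force"],s["gripper_width"])
E
```

```text
top (array([491.22603927, -62.32281339, 938.25464789]), array([ 0.04252767, -0.00513903, -0.99912225]))
knob_grip {'location': [287.4, 199.8], 'confidence': 0.73} [526.8   8.8  92. ]
index_mark {'location': [280.4, 214.3], 'confidence': 0.88} [493.2  27.2  65. ]
regulator {'location': [378.2, 243.5], 'confidence': 0.58} [ 421.4 -217.5    0. ]
regulator {'location': [288.7, 201.2], 'confidence': 0.57} [527.1  13.1   0. ]
squat_jar {'location': [288.3, 147.3], 'confidence': 0.85} [666.5  16.3   0. ]
small_bottle {'location': [384.4, 187.1], 'confidence': 0.62} [ 566.4 -232.9    0. ]
low_jar {'location': [378.6, 243.4], 'confidence': 0.92} [ 421.7 -218.5    0. ]
side (array([ 342.25144003, -832.20572255,  418.11633607]), array([ 0.19521428,  0.90126227, -0.38731389]))
knob_grip {'location': [320.6, 185.6], 'confidence': 0.7} [529.5  18.9  92. ]
index_mark {'location': [303.5, 196.1], 'confidence': 0.79} [485.3  27.8  65. ]
regulator {'location': [321.1, 216.4], 'confidence': 0.74} [530.2  29.2   0. ]
squat_jar {'location': [370.1, 210.7], 'confidence': 0.88} [667.9  24.8   0. ]
small_bottle {'location': [369.4, 270.0], 'confidence': 0.94} [ 566.3 -245.8    0. ]
low_jar {'location': [291.9, 277.1], 'confidence': 0.71} [ 411.  -226.3    0. ]
low_jar {'location': [369.4, 267.1], 'confidence': 0.68} [ 569.9 -235.9    0. ]
0.7 [ 181.88054318 -545.48764679  235.98638621] [ 1.79994964e+02 -7.50935440e-04  1.84386255e+01] [ 0.57963556 -0.18934738 -0.74572395] 91.3318789517348
```

View pics/top0.png

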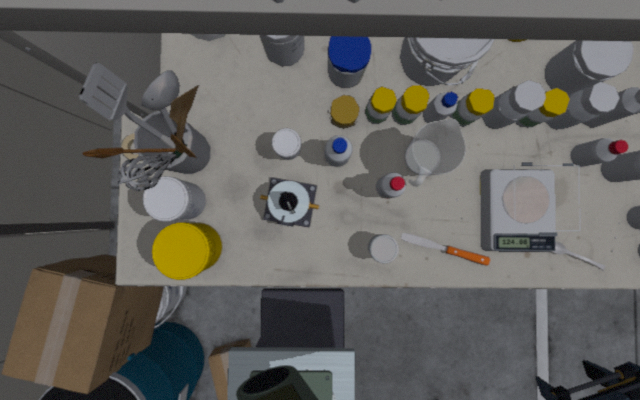

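View pics/side0.png

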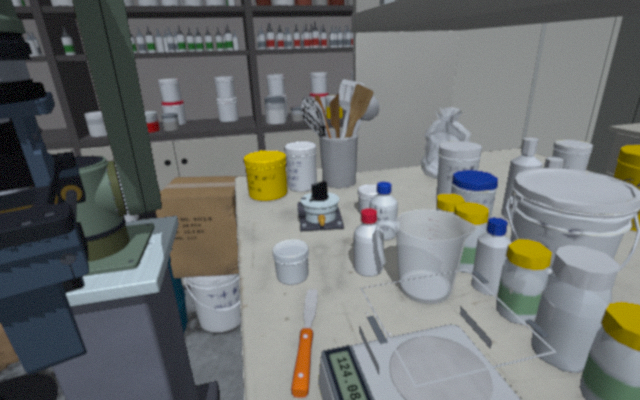

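The scene is clear: the regulator is at top pixel (289,202) and side pixel (320,205), with the squat jar behind it at top pixel (286,143). I'll zoom in on the knob.

```bash
python3 - <<'E'
from h import *
im=cv2.imread("pics/top0.png")[165:240,250:330]
a=cv2.resize(im,None,fx=7,fy=7,interpolation=cv2.INTER_CUBIC)
cv2.imwrite("pics/crop0.png",cv2.convertScaleAbs(a,alpha=1.5))
# plate ellipse: bright region
g=cv2.cvtColor(im,cv2.COLOR_BGR2GRAY)
c=np.array([527,12])
print(proj("top",[[527,12,61],[527,12,92],[477,12,61],[577,12,61],[527,62,61],[527,-38,61]]))
E
```

```text
[[287.13782544 200.26370013]
 [286.01045029 199.70465143]
 [286.8086043  221.13755065]
 [287.46532513 179.49899651]
 [266.25918781 200.01731046]
 [307.98456914 200.50971343]]
```

View pics/crop0.png

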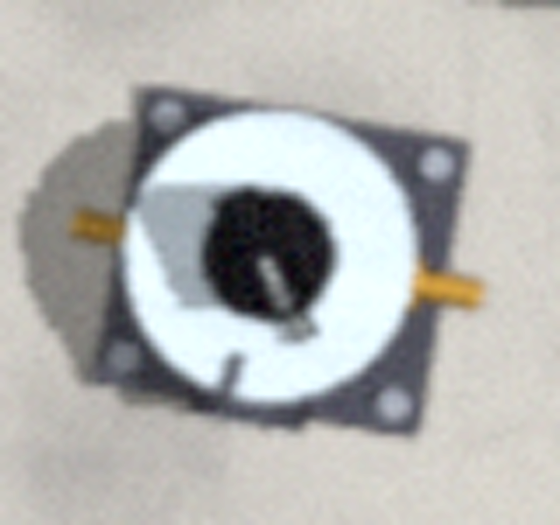

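The crop shows the plate centre at about (270,256), the rib from (240,354) to (228,395), and the white pointer line from (263,262) to the nib at about (299,330). The mark is therefore clockwise of the pointer. Next I'll compute the angles.

```bash
python3 - <<'E'
from h import *
f=lambda x,y,z:onz("top",(250+(x+.5)/7-.5,165+(y+.5)/7-.5),z)
im=cv2.resize(cv2.imread("pics/top0.png")[165:240,250:330],None,fx=7,fy=7,interpolation=cv2.INTER_CUBIC)
m=(im.min(2)>175).astype(np.uint8)
hsv=None
b=im.astype(int); m=((b[...,0]>b[...,2]+5)&(b[...,1]>140)).astype(np.uint8)
cs=max(cv2.findContours(m,0,1)[0],key=cv2.contourArea);h=cv2.convexHull(cs)
e=cv2.fitEllipse(h);print("plate",e)
C=f(*e[0],61);print("axis",C.round(1), "r",[np.hypot(*(f(*p[0],61)-C)[:2]).round(1) for p in h[::6]])
ang=lambda p,c:np.degrees(np.arctan2(*(p-c)[1::-1]))
n=f(299,330,68);k=f(263,262,105)
mk=[f(238,356,65),f(228,395,65)]
print("nib",n,ang(n,C),"rib",[ (q.round(1),ang(q,C)) for q in mk], ang(mk[1],mk[0]))
l0,l1=f(263,262,105),f(285,303,105);print("line on bar",l0,l1,ang(l1,l0))
b0,b1=f(97,228,30),f(460,291,30);print("barb",ang(b0,b1))
E
```

```text
plate ((269.9796142578125, 255.54734802246094), (285.0350036621094, 285.7831726074219), 29.260128021240234)
axis [525.1   9.6  61. ] r [np.float64(49.3), np.float64(48.7), np.float64(48.8), np.float64(49.1), np.float64(48.8), np.float64(48.6), np.float64(48.9), np.float64(48.9), np.float64(48.8), np.float64(49.3), np.float64(48.7)]
nib [499.61718022  -1.2435078   68.        ] -156.98785520566773 rib [(array([490.6,  19.6,  65. ]), np.float64(163.81998935957563)), (array([477.3,  22.8,  65. ]), np.float64(164.567736744355))] 166.53380808778883
line on bar [521.24662618   8.19846595 105.        ] [507.98596872   0.84125084 105.        ] -150.977818175274
barb 80.81674596929429
```

Measured: the axis is at (525,9.6), the pointer's world angle is about -154° and the mark's is 164.3°. That makes roughly 42° clockwise to the mark. The grip needs tool yaw ≈ 26. I'll move to above the knob now.

```bash
python3 -m jog '1 -0.836 0.04 0 0 -0.084;1 -0.836 0.08 0 0 -0.084;1 -0.836 0.12 0 0 -0.084;1 -0.836 0.12 0 0 -0.084;1 -0.836 0.12 0 0 -0.084;1 -0.836 0.12 0 0 -0.084;1 -0.836 0.12 0 0 -0.084;1 -0.836 0.12 0 0 -0.084;1 -0.836 0.12 0 0 -0.084;1 -0.836 0.12 0 0 -0.084;1 -0.836 0.12 0 0 -0.084;1 -0.836 0.12 0 0 -0.084;1 -0.836 0.12 0 0 -0.084;1 -0.836 0.12 0 0 -0.084;1 -0.836 0.12 0 0 -0.084;1 -0.836 0.12 0 0 -0.084;1 -0.836 0.12 0 0 -0.084;1 -0.836 0.12 0 0 -0.084' 0.3 10
python3 - <<'E'
from h import *
s=state();print(s["ee_pos"],s["ee_rot"],s["force"],s["torque"],s["gripper_width"],s["qpos"])
a=grab_frame("side");save("side1",a)
r=tip_of("knob_grip","side");print(r)
p=proj("side",[[525,9.6,92]]);print(p)
save("c1",cv2.resize(a[130:250,260:400],None,fx=5,fy=5,interpolation=cv2.INTER_CUBIC))
E
```

```text
time_s: 2.2
ee_pos: [524.3, 10.4, 175.5]
ee_rot: [180.0, 0.1, 26.2]
force: [-0.3, -0.2, 0.1]
gripper_width: 59.4
[524.31899861  10.3697397  175.53768848] [1.79997301e+02 5.03902445e-02 2.61739038e+01] [-0.34147872 -0.17602159  0.12277594] [0.00455503 0.0576906  0.04432614] 59.39134093739394 [-1.08717276e-01  1.65352833e+01  1.01530084e+02 -2.80171013e-02
  6.19786214e+01  6.37305497e+01]
[{'location': [319.7, 217.6], 'confidence': 0.64}, {'location': [321.9, 187.0], 'confidence': 0.6}]
[[319.69074735 187.02870452]]
```

View pics/c1.png

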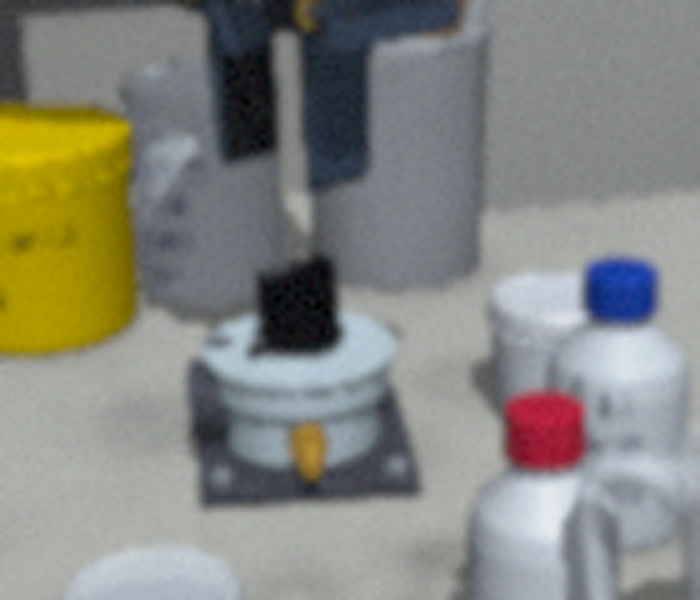

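The crop shows the open fingers straddling the black bar, lined up with it, with tips at about (245,158) and (340,185). I'll descend and close lightly.

```bash
python3 -m jog '0 0 0.08 0 0 0;0 0 0.13 0 0 0;0 0 0.155 0 0 0;0 0 0.155 0 0 0'
python3 -m jog '0 0 0 0 0 0;0 0 0 0 0 0;0 0 0 0 0 0;0 0 0 0 0 0;0 0 0 0 0 0;0 0 0 0 0 0;0 0 0 0 0 0;0 0 0 0 0 0' -1 5
python3 -c "
from h import *
s=state();print(s['ee_pos'],s['ee_rot'],s['force'],s['torque'],s['gripper_width'],s['time_s'])"
```

```text
time_s: 2.63
ee_pos: [520.5, 7.2, 95.9]
ee_rot: [-179.9, 0.4, 25.9]
force: [-1.1, -1.0, 0.8]
gripper_width: 59.1
time_s: 3.3
ee_pos: [520.8, 7.0, 96.2]
ee_rot: [-179.9, 0.4, 25.9]
force: [1.1, -0.9, 2.7]
gripper_width: 16.2
[520.83385033   7.00524082  96.2326127 ] [-179.91336997    0.36524635   25.90885521] [ 1.11702335 -0.85700179  2.67027493] [-0.27935797 -0.00556151 -0.00573275] 16.21683440426825 3.3
```

The jaws closed on the bar at 16.2 mm, but the tool sits about 5 mm off the axis along the bar. I'll re-centre with the jaws slightly open and re-close.

```bash
python3 -m jog '0 0 0 0 0 0;0 0 0 0 0 0;0.01 0.001 0 0 0 0;0.01 0.001 0 0 0 0;0.01 0.001 0 0 0 0' -0.4 5
python3 -m jog '0 0 0 0 0 0;0 0 0 0 0 0;0 0 0 0 0 0;0 0 0 0 0 0;0 0 0 0 0 0' -1 12
python3 -c "
from h import *
s=state();print(s['ee_pos'],s['ee_rot'],s['force'],s['torque'],s['gripper_width'],s['time_s'])"
```

```text
time_s: 3.72
ee_pos: [525.9, 8.9, 96.1]
ee_rot: [-179.9, 0.4, 25.9]
force: [-0.0, 0.2, 0.3]
gripper_width: 27.3
time_s: 4.13
ee_pos: [525.8, 9.1, 96.1]
ee_rot: [-179.9, 0.4, 25.9]
force: [0.4, 0.9, -1.3]
gripper_width: 15.8
[525.80373091   9.06624511  96.06262243] [-179.89076802    0.35833987   25.91572851] [ 0.39582804  0.91363076 -1.33724476] [ 0.20274589 -0.04802915  0.00407409] 15.834123247811954 4.1333
```

```bash
python3 -m jog '0 0 0 0 0 0.07;0 0 0 0 0 0.14;0 0 0 0 0 0.21;0 0 0 0 0 0.28;0 0 0 0 0 0.35;0 0 0 0 0 0.42;0 0 0 0 0 0.465;0 0 0 0 0 0.465;0 0 0 0 0 0.465'
python3 - <<'E'
from h import *
s=state();print(s['ee_pos'],s['ee_rot'],s['force'],s['torque'],s['gripper_width'],s['time_s'])
a=grab_frame("side");save("c2",cv2.resize(a[150:240,280:370],None,fx=6,fy=6,interpolation=cv2.INTER_CUBIC))
C=np.array([525.5,9.6]);u=lambda d:np.array([np.cos(np.radians(d)),np.sin(np.radians(d))])
f=lambda p:(proj("side",p)-[280,150])*6
print("mark ends",f([[*(C+r*u(164.3)),65] for r in(35,49)]),"nib",f([[*(C+30*u(s['ee_rot'][2]+180)),70]]))
E
```

```text
time_s: 4.88
ee_pos: [525.8, 8.8, 96.0]
ee_rot: [179.8, 0.3, -15.8]
force: [0.9, -1.9, -0.7]
gripper_width: 16.1
[525.76605799   8.80122103  96.04632334] [179.81877179   0.33419603 -15.82851934] [ 0.87337024 -1.92593609 -0.67566897] [-0.13760668 -0.0326545  -0.05811276] 16.107999812423355 4.8833
mark ends [[159.75152539 282.17304343]
 [127.15399571 282.59753152]] nib [[170.88461685 271.13726285]]
```

View pics/c2.png

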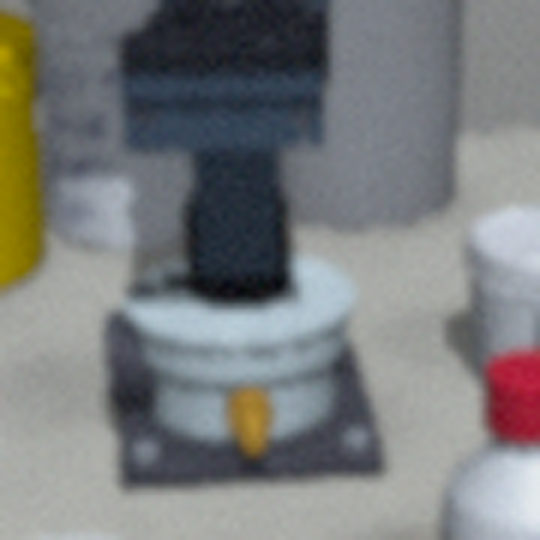

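The crop shows the dark nib at about (178,284) next to the rib at about (148,288), so they line up from this side too. Now I'll firm up the grip and lift gently by 7.5 mm.

```bash
python3 -m jog '0 0 0 0 0 0;0 0 0 0 0 0;0 0 -0.003 0 0 0;0 0 -0.006 0 0 0;0 0 -0.009 0 0 0;0 0 -0.012 0 0 0;0 0 -0.015 0 0 0;0 0 -0.015 0 0 0;0 0 -0.015 0 0 0' - 30
python3 -c "
from h import *
s=state();print(s['ee_pos'],s['ee_rot'],s['force'],s['torque'],s['gripper_width'],s['time_s'])"
```

```text
time_s: 5.68
ee_pos: [525.7, 8.8, 103.2]
ee_rot: [179.8, 0.4, -15.8]
force: [1.0, -1.4, -6.7]
gripper_width: 15.5
[525.71720655   8.79079952 103.2376442 ] [179.80988523   0.35056742 -15.82886081] [ 1.01113028 -1.41490122 -6.73042914] [-0.10301015 -0.39254015  0.02607302] 15.493594972144868 5.6833
```

The pull reads 6.7 N at a 7.2 mm rise, so it is blocked as expected. Now I'll ease it clockwise.

```bash
python3 -m jog '0 0 0 0 0 0.013;0 0 0 0 0 0.026;0 0 0 0 0 0.039;0 0 0 0 0 0.05;0 0 0 0 0 0.05'
```

```text
time_s: 6.1
ee_pos: [525.7, 8.8, 103.5]
ee_rot: [179.8, 0.3, -20.4]
force: [0.9, -0.5, -2.7]
gripper_width: 16.1
```

```bash
python3 -m jog '0 0 0 0 0 0.01;0 0 0 0 0 0.02;0 0 0 0 0 0.02;0 0 0 0 0 0.02'
```

```text
time_s: 6.43
ee_pos: [525.7, 8.8, 103.6]
ee_rot: [179.8, 0.3, -22.2]
force: [1.0, -0.8, -3.1]
gripper_width: 15.9
```

The pull dropped to about 3 N, which matches the catch. I'll test it with 3 mm more lift: it should not build up pull if free.

```bash
python3 -c "
from h import *
s=state();print(s['force'],s['torque'])"; python3 -m jog '0 0 -0.002 0 0 0;0 0 -0.004 0 0 0;0 0 -0.006 0 0 0;0 0 -0.006 0 0 0;0 0 -0.006 0 0 0'
```

```text
[ 1.00111079 -0.79295948 -3.08828086] [-0.10428142 -0.17420791  0.01740639]
time_s: 6.85
ee_pos: [525.7, 8.8, 106.7]
ee_rot: [179.8, 0.3, -22.2]
force: [1.0, -1.2, -3.4]
gripper_width: 15.8
```

The pull stays at 3.4 N, so the stem is free. I'll lift to about 15.5 mm in all.

```bash
python3 -m jog '0 0 -0.002 0 0 0;0 0 -0.004 0 0 0;0 0 -0.006 0 0 0;0 0 -0.008 0 0 0;0 0 -0.010 0 0 0;0 0 -0.010 0 0 0;0 0 -0.010 0 0 0'
```

```text
time_s: 7.43
ee_pos: [525.7, 8.8, 111.5]
ee_rot: [179.8, 0.3, -22.2]
force: [1.1, -0.8, -5.8]
gripper_width: 15.3
```

The pull rose to 5.8 N at a 15.4 mm rise, so the stem is at its end (10 mm out plus about 5.5 mm of spring). I'll let the spring back gently, open, and retreat.

```bash
python3 -m jog '0 0 0.003 0 0 0;0 0 0.006 0 0 0;0 0 0.008 0 0 0;0 0 0.008 0 0 0'; python3 -m jog '0 0 0 0 0 0;0 0 0 0 0 0;0 0 0 0 0 0;0 0 0 0 0 0;0 0 0 0 0 0' 0.3; python3 -m jog '0 0 -0.05 0 0 0;0 0 -0.13 0 0 0;0 0 -0.2 0 0 0;0 0 -0.26 0 0 0;-0.05 0 -0.3 0 0 0;-0.13 0 -0.3 0 0 0;-0.2 0 -0.3 0 0 0;-0.28 0 -0.3 0 0 0;-0.3 0 -0.3 0 0 0;-0.3 0 -0.3 0 0 0'
python3 - <<'E'
from h import *
a=grab_frame("side");t=grab_frame("top")
C=np.array([525.5,9.6])
f=lambda p:(proj("side",p)-[280,150])*6
print("bar top z=105/115",f([[*C,105],[*C,115]]))
old=cv2.imread("pics/side0.png")[...,::-1]
z=lambda i:cv2.resize(i[150:240,280:370],(400,400),interpolation=cv2.INTER_CUBIC)
T=cv2.resize(t[175:230,260:315],(400,400),interpolation=cv2.INTER_CUBIC)
save("c3",np.vstack([np.hstack([z(old),z(a)])]));save("c4",T);save("top3",t)
E
```

```text
time_s: 7.77
ee_pos: [525.8, 8.8, 107.6]
ee_rot: [179.8, 0.3, -22.2]
force: [0.3, -1.0, -2.7]
gripper_width: 15.8
time_s: 8.18
ee_pos: [525.8, 8.9, 107.8]
ee_rot: [179.8, 0.3, -22.2]
force: [0.7, 0.3, -0.3]
gripper_width: 46.1
time_s: 9.02
ee_pos: [385.4, 66.4, 259.0]
ee_rot: [179.8, 0.3, -22.1]
force: [0.4, -0.1, 0.5]
gripper_width: 59.3
bar top z=105/115 [[238.26406715 193.12975277]
 [237.46207729 170.67564154]]
```

View pics/c3.png

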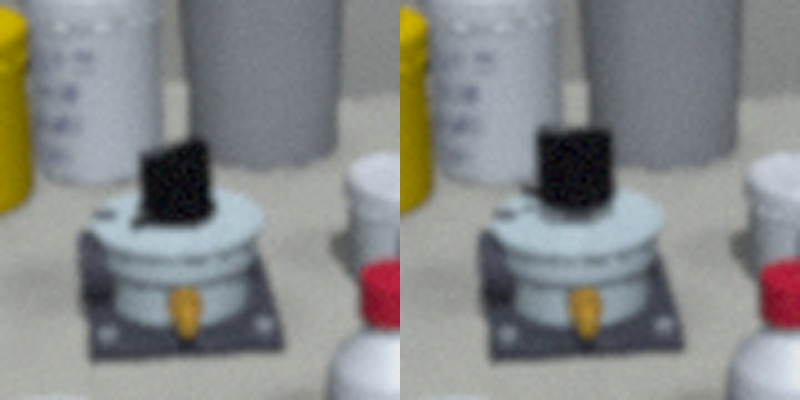

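View pics/c4.png

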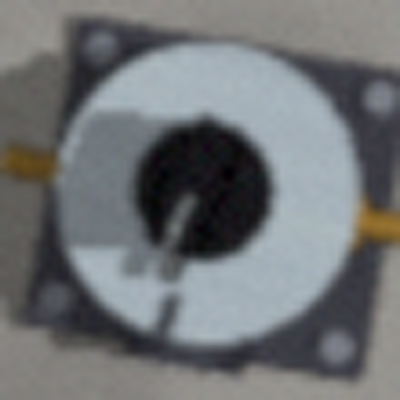

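The side comparison shows the knob standing about 15 px higher (disc bottom from row 222 to row 207), roughly 9–10 mm, with nothing touching it. In the top view the pointer ends at (172,270), just clockwise of the rib at (167,315).

```bash
python3 -c "
from workcell import *
print(job_done())"
```

```text
the job is handed in; nothing more can be done
None
```

The knob is turned, pulled up and standing free with its stem out, and I handed the job in at about 9 s.

- **Turn to the mark:** I gripped the bar and turned it about 42° clockwise. A side picture showed the nib next to the raised mark.
- **Finding the catch:** A gentle 7.2 mm lift at the mark was blocked at 6.7 N. Easing on clockwise, the pull had dropped to about 3 N by 4.6° past the mark. I went on to 6.4°, and 3 mm more lift did not build up any pull.
- **Pulling out:** At 15.4 mm total lift the pull rose to 5.8 N, as it should with the stem at its end stop. The highest pull I read was 6.7 N, well under the 12 N limit.
- **Letting go:** I relaxed the spring, opened the jaws and backed the arm well clear.

After release, the pictures show the knob standing about 9–10 mm higher than at the start, with its pointer just past the mark. I estimated that height from the image and had no direct reading of the stem lock. The arm never went near the jars or the bottle.

My first grip was about 5 mm off the axis along the bar, so I opened, re-centred and gripped again before turning. None of my checks failed.

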